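Hold the stencil over the tile

TASK

Turn the bar knob on the decorating stand until the wheel's pointer lines up with the white mark, then pick up the stencil mask by its wooden handle and carry it over the pots and the splash guard. Finish still holding the mask level and still about a centimetre above the tile, squarely over it with edges matching, not touching it. Let nothing touch the wheel, its tile or the guard, and leave the mug, jar and bowl where they stand.

Things in the scene. Friction and masses are not known exactly. Their poses are not given: they have to be found in the camera images.
- stand: Fixed decorating stand with a grey base plate 275 (x) x 200 (y) x 30 mm high; origin on the bench under the wheel's axis, z up. In its frame the base runs x -160..115 and y -100..100 mm; knob axis at x = -130 mm, y = 0; guard beyond its +y edge; white mark at +x. Place and yaw vary.
- wheel: Round aluminium wheel, 140 mm across and 10 mm thick, top 48 mm above the bench, turning about the vertical on the stand; origin on its axis, z up. Its dark pointer sticks out of the rim along its +x to 94 mm from the axis. A hidden belt drives it from the knob: it turns a third of the knob's angle, in the same sense, and stays.
- pointer_tip (a point): Outer end of the wheel's dark steel pointer (6 mm wide), 94 mm from the wheel's axis, about 46 mm above the bench. It starts 19 to 57 mm from the mark, counter-clockwise of it seen from above, so wheel and knob must go clockwise.
- mark (a point): Inner end of the white mark, a rib 6 mm wide pointing to the wheel's axis, fixed on the stand 94 mm from the axis; the pointer tip lies over this point when lined up.
- knob: Plain metal knob on a post at the stand's robot side, turning about the vertical; origin at its underside on the axis, 64 mm above the bench, z up. A 40 mm disc 8 mm thick carries an upright bar 44 mm long (its x), 12 mm wide (its y), 8 to 38 mm above the origin. Friction about 0.03 N m, no spring, no stop within 3 rad; it stays where it is left.
- knob_grip (a point): Point on the knob's axis in the middle of its bar, where to grip across the bar's width, 25 mm above the knob's origin; axes as the knob's (bar along x).
- tile_top (a point): Centre of the upper face of the cream ceramic tile, 110 (x) x 80 (y) x 10 mm, clamped centrally on the wheel and turning with it; 58 mm above the bench; axes as the wheel's, x along the 110 mm side.
- guard: Upright steel splash guard fixed to the stand 107.5 mm to +y of the wheel's axis: a plate 170 mm long (its x), 5 mm thick (its y), its top 120 mm above the bench; origin at the centre of its lower edge.
- wareboard: Fixed plywood board 160 (x) x 120 (y) x 18 mm on the bench, on which the mask lies at the start; origin at the centre of its underside.
- mask: Loose steel stencil, 110 to 225 g: flat frame 110 (x) x 80 (y) x 4 mm with cut-outs, same outline as the tile, alike both ways round. Origin at the centre of its underside, z up. Above it a wooden handle bar 104 mm long (x), 12 mm wide (y), 44 to 58 mm above the origin, on two thin legs at x = +-48 mm, free beneath.
- mug: Loose dark red mug, 80 mm across, 95 mm high, with a handle; origin at the centre of its underside. Leave it.
- jar: Loose closed round jar, 68 mm across, 100 mm high; origin at the centre of its underside. Leave it.
- bowl: Loose cream bowl, 130 mm across, 55 mm high; origin at the centre of its underside. Leave it.
There are look-alikes about, which are no part of the job. What is shaped like the mask but blue or yellow is not meant.

How it is judged:
On the way, in this order (a step that is already met when the one before it is completed fails the run):
1. the pointer stands within 4 mm of the mark (horizontal distance between pointer_tip and mark below 0.004 m), for 0.5 s.
2. the mask is lifted at least 60 mm off its board, the pointer still at the mark (horizontal distance between pointer_tip and mark below 0.004 m and z of mask in the frame of wareboard above 0.078 m), for 0.1 s.
At the end, for the whole second after the job is handed in: Gripper holds the mask still (over 1 N, under 20 mm/s), its underside 4 to 18 mm above the tile, centres within 7 mm, sides within 5 degrees, level within 4.5 degrees, touching nothing of the stand; the pointer within 4 mm of the mark (horizontal distance between pointer_tip and mark below 0.004 m and horizontal distance between mask and tile_top below 0.007 m and z of mask in the frame of tile_top between 0.004 and 0.018 m and angle between the x axis of mask and the x axis of tile_top, either way round below 0.09 rad and angle between mask's own z axis and vertical below 0.08 rad and linear speed of mask below 0.02 m/s and contact force between mask and the fingers above 1 N and contact force between mask and stand below 0.2 N); the arm keeps its last pose, push and grip.
It fails at once if something touches the splash guard (contact force between anything else and guard above 0.3 N).
It fails at once if something touches the tile or the wheel under it (contact force between anything else and wheel above 0.3 N).
It fails at once if the mug, jar or bowl is moved by more than 10 mm or tipped (distance of any of mug, jar, bowl from where it was at the start of the episode above 0.01 m or angle between any of mug, jar, bowl's own z axis and vertical above 0.15 rad).
It also fails if it takes over 72 s, if anything falls off the work surface, if the arm or the gripper's body presses on something with over 40 N, if the wrist force passes 120 N, or if a joint passes its speed limit or range.

ROBOT

A 7-joint arm with a two-finger parallel gripper is mounted at the origin on the work surface. World frame = base frame: x ahead of the robot, y to its left, z up, the work surface at z = 0. Lengths are in m, angles in rad, forces in N, time in s.
With the tool pointing down it reaches from about 0.4 to 0.9 m from the base axis. Payload 5.5 kg.
Tool frame: the origin (TCP) lies between the finger pads; the fingertips stand 11 mm ahead of it and the grasp point (between the pads) lies 8 mm behind it; z points along the fingers, y is the line along which they close (so a half turn about z gives the same grasp; the last joint's range is limited). The gripper opens to 85 mm and grips with 20 to 120 N. Pads are 22 mm wide; open, the fingers measure 114 mm over their backs; the gripper's body (76 mm by 85 mm) begins 54 mm behind the grasp point. The pads swing forward as they close: fully open they stand 13 mm farther back than shut.
Start: joints at [1.462, 0.501, -0.427, 1.55, 0.221, 1.138, -0.21], TCP at [0.236, -0.606, 0.242] pointing down, gripper open.
Joint ranges: [-2.88, 2.88], [-0.31, 2.03], [-1.54, 1.56], [0.2, 2.42], [-1.41, 4.55], [0.19, 2.02], [-2.57, 2.57]. Speed limits (rad/s): [2.57, 2.57, 3.14, 3.14, 3.14, 3.14, 3.14].

INTERFACE

Orientations are given as a unit quaternion [x, y, z, w].
In Python, from cell import ctrl gives the robot as it stands.
- The arm moves only by the shell command python3 -m pendant 'ROWS'. ROWS is JSON, a list of rows, each a list of 5 numbers: the opening, from 0 (shut) to 1 (fully open), then the shift along the tool's x, y, z as a fraction of full scale, then the turn about the tool's z as a fraction of full scale. A call has 1 to 20 rows; each row shifts and turns the commanded pose from where the row before left it, along the tool's axes as they then stand; what a row does not reach is not made up. Full scale, the value 1, is 0.05 m for a shift and 120 degrees for a turn. A row lasts 1/12 s, in which the tool goes at most 41.7 mm and 7.16 degrees, less where a joint would pass 70% of its speed; a pose out of reach is approached as far as the arm can. A call with a number of a shift or a turn outside -1 to 1 is refused whole. A call with a gripper value outside its range is refused whole. The fingers move at their own pace and stop on an object; the grip force is fixed at half the most. Time passes only in rows, so rows that do not move let the fingers close. It gives the time, the measured TCP pose, the force, the opening and the grip force at its end, in the units of the state.
- ctrl.read_state(): the state, without advancing time (a new reading comes with each control period).
- ctrl.grab_frame(name): name is "scene" or "top" or "wrist"; returns a dict with "img" (384x512x3 uint8, red, green, blue), "mtx" (3x3 intrinsics, pixels), "k1" (the pictures are not rectified: a ray, as slopes to the right and down, at radius r is drawn at 1 + k1 r^2 times it, then the intrinsics apply), "world_from_camera" (4x4, takes a point from camera to world coordinates). Camera axes: x right, y down, z forward; pixel columns grow to the right and rows downward; lengths in m; the calibration is good to about 2 mm. A picture is of the moment at which its call begins. There is no depth.
- ctrl.sign_off(): hands the job in; it is judged then, once.
The state is a dict: "t": time; "joints": joint angles; "joint_vel": joint speeds; "tau": joint torques, N m; "tcp_pos": TCP position; "orientation": TCP orientation; "contact_force": force on the tool from outside, world axes, zero at the start; "wrist_torque": the same for the moment, N m; "grip_width": finger opening in m; "finger_force": force on a finger pad.
Only numpy, scipy, OpenCV 4.12 (cv2) and the standard library are available. Lean on these libraries where they do the work, as an engineer would, in place of code of your own. Each camera call takes 0.05 s, during which the arm holds its last target. There are 200 camera calls.

## Working session

There is one attempt and no reset: what is moved stays moved. The work goes in short steps, Python scripts to look and compute and a shell command to move; the robot and the scene stay as the last step left them, time stands still between calls to the robot, and variables do not carry over. Pictures are saved under pics/ and viewed, at most 14 in all, crops included, and the job is handed in when it is done.

```bash
ls; mkdir -p pics; python3 - <<'E'
from cell import ctrl
import cv2,numpy as np,pickle
s=ctrl.read_state(); print({k:np.round(v,3).tolist() for k,v in s.items()})
for n in("scene","top","wrist"):
    f=ctrl.grab_frame(n); pickle.dump(f,open(f"pics/{n}0.pkl","wb"))
    cv2.imwrite(f"pics/{n}0.png",f["img"][:,:,::-1]); print(n,f["mtx"].round(1).tolist(),f["k1"],f["world_from_camera"].round(3).tolist())
E
```

```text
pics
{'t': 0.0, 'joints': [1.462, 0.502, -0.427, 1.551, 0.221, 1.138, -0.21], 'joint_vel': [-0.001, 0.001, 0.001, 0.0, 0.002, 0.002, 0.0], 'tau': [0.001, -56.951, -5.816, -28.094, 0.011, 0.012, 0.0], 'tcp_pos': [0.236, -0.605, 0.241], 'orientation': [0.983, 0.185, -0.0, -0.001], 'contact_force': [0.212, -1.103, -0.686], 'wrist_torque': [-0.063, -0.003, -0.009], 'finger_force': 0.0, 'grip_width': 0.085}
scene [[421.9, 0.0, 253.1], [0.0, 421.9, 182.8], [0.0, 0.0, 1.0]] -0.13946113124958986 [[0.359, 0.775, -0.519, 1.051], [0.933, -0.309, 0.184, -0.054], [-0.017, -0.551, -0.834, 0.904], [0.0, 0.0, 0.0, 1.0]]
top [[498.1, 0.0, 257.4], [0.0, 498.1, 188.6], [0.0, 0.0, 1.0]] -0.07512014628350343 [[0.026, -0.98, 0.198, 0.33], [-1.0, -0.025, 0.007, 0.107], [-0.002, -0.198, -0.98, 1.176], [0.0, 0.0, 0.0, 1.0]]
wrist [[301.3, 0.0, 261.0], [0.0, 301.3, 192.2], [0.0, 0.0, 1.0]] -0.06655348426392452 [[0.363, -0.897, -0.253, 0.299], [-0.932, -0.35, -0.098, -0.58], [-0.001, 0.271, -0.963, 0.374], [0.0, 0.0, 0.0, 1.0]]
```

View pics/top0.png

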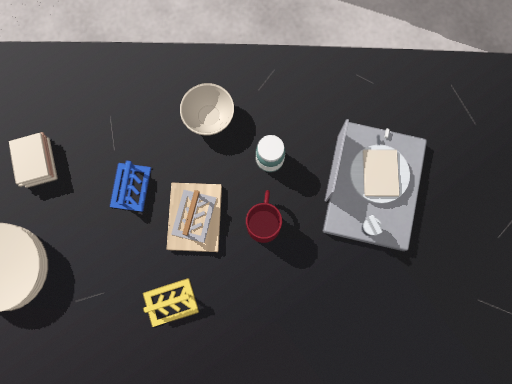

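View pics/scene0.png

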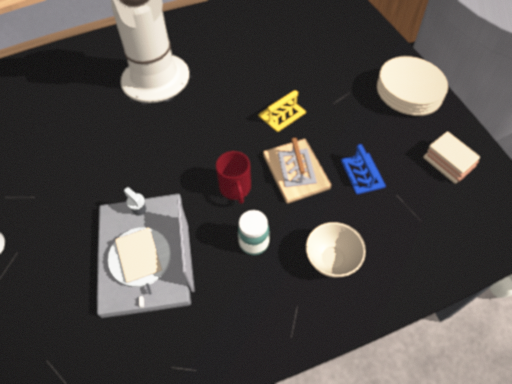

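The top view shows the steel mask on its board at about (195,216). Its look-alikes are blue at (130,187) and yellow at (171,302). The stand is at (375,187), with the knob at (373,226), the mark and pointer at (388,133) and the tile at (381,173). The mug is at (264,222), the jar at (270,152) and the bowl at (207,110). I choose the steel mask with the brown handle, and will check it and the stand in a close crop.

```bash
cat > h.py <<'E'
import cv2,numpy as np,pickle
from cell import ctrl
def load(n): return pickle.load(open(f"pics/{n}.pkl","rb"))
def grab(n,save):
    f=ctrl.grab_frame(n); pickle.dump(f,open(f"pics/{save}.pkl","wb")); return f
def ray(f,px):
    p=np.atleast_2d(np.array(px,float)); K=f["mtx"]; d=(p-K[:2,2])/[K[0,0],K[1,1]]; u=d.copy()
    for _ in range(20): u=d/(1+f["k1"]*(u**2).sum(1,keepdims=True))
    T=f["world_from_camera"]; return T[:3,3],np.c_[u,np.ones(len(u))]@T[:3,:3].T
def plane(f,px,z):
    o,r=ray(f,px); return (o+r*((z-o[2])/r[:,2:]))[:,:2]
def proj(f,P):
    T=f["world_from_camera"]; c=(np.atleast_2d(P)-T[:3,3])@T[:3,:3]; u=c[:,:2]/c[:,2:]
    return u*(1+f["k1"]*(u**2).sum(1,keepdims=True))*[f["mtx"][0,0],f["mtx"][1,1]]+f["mtx"][:2,2]
def tri(fa,a,fb,b):
    o1,r1=ray(fa,a);o2,r2=ray(fb,b);r1=r1[0];r2=r2[0]
    t=np.linalg.lstsq(np.c_[r1,-r2],o2-o1,rcond=None)[0]; p=o1+t[0]*r1;q=o2+t[1]*r2
    return (p+q)/2,np.linalg.norm(p-q)
E
python3 - <<'E'
from h import *
f=load("top0")["img"];g=load("scene0")["img"]
a=cv2.resize(f[118:253,320:432],None,fx=4,fy=4,interpolation=cv2.INTER_CUBIC)[:540]
b=cv2.resize(f[178:258,162:227],None,fx=5,fy=5,interpolation=cv2.INTER_CUBIC)
c=np.zeros((540,448+325,3),np.uint8);c[:540,:448]=a;c[:400,448:]=b
cv2.imwrite("pics/crop1.png",c[:,:,::-1])
a=cv2.resize(g[180:320,90:200],None,fx=4,fy=4,interpolation=cv2.INTER_CUBIC)
b=cv2.resize(g[135:205,258:335],None,fx=4,fy=4,interpolation=cv2.INTER_CUBIC)
c=np.zeros((560,440+308,3),np.uint8);c[:,:440]=a;c[:280,440:]=b
cv2.imwrite("pics/crop2.png",c[:,:,::-1])
E
```

```text
(no output)
```

View pics/crop1.png

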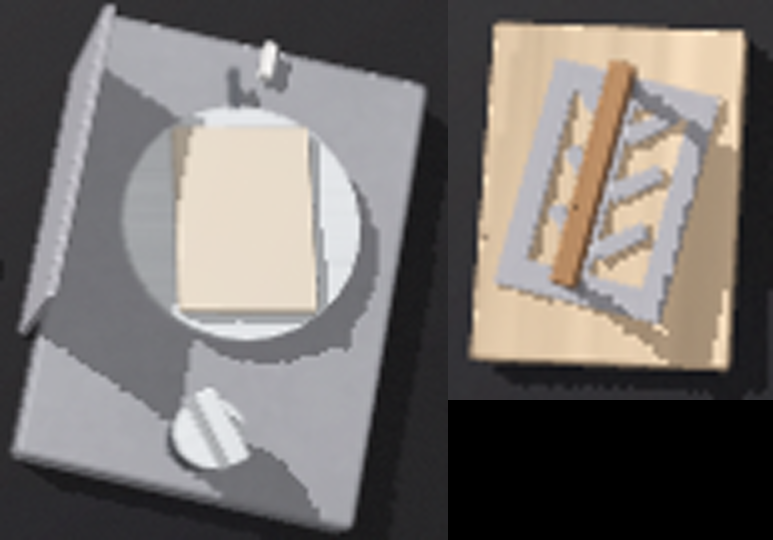

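View pics/crop2.png

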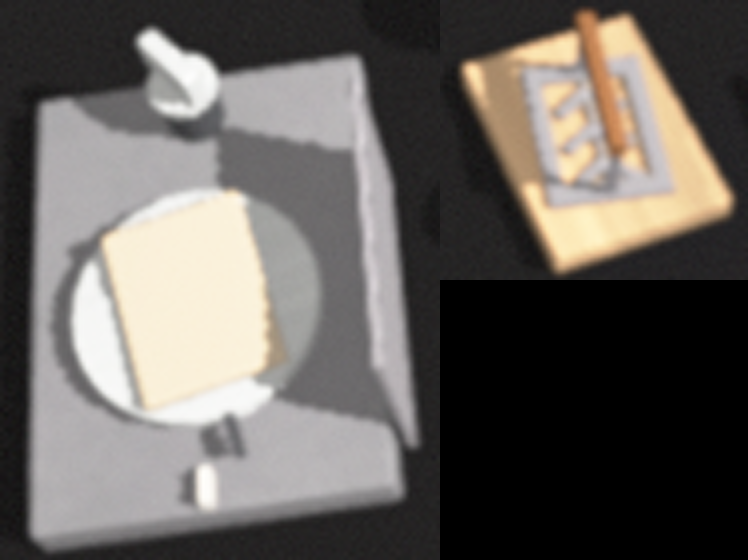

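The crops confirm the choice: the steel mask with the brown handle lies on the board. The stand shows the dark pointer at crop (237,85), which is to the left (CCW) of the white mark at (268,60). The knob is at (210,430) with its bar running upper-left to lower-right. Next I'll measure.

```bash
python3 - <<'E'
from h import *
T=load("top0");S=load("scene0")
ct=lambda p:np.array(p,float)/4+[320-.375,118-.375]
cs=lambda p:np.array(p,float)/4+[90-.375,180-.375]
# stand corners (near-left, near-right, far-right) z=.03
st=np.array([[-.16,.1],[-.16,-.1],[.115,-.1]])
def rigid(m,w):
    mc,wc=m.mean(0),w.mean(0);a=m-mc;b=w-wc
    th=np.arctan2((a[:,0]*b[:,1]-a[:,1]*b[:,0]).sum(),(a*b).sum());R=np.array([[np.cos(th),-np.sin(th)],[np.sin(th),np.cos(th)]])
    t=wc-R@mc;return th,t,np.linalg.norm(w-(m@R.T+t),axis=1)
w=plane(T,ct([[14,453],[350,527],[425,88]]),.03);th,t,e=rigid(st,w);print("stand top",np.degrees(th),t,e)
w=plane(S,cs([[40,102],[33,530],[402,487]]),.03)
th2,t2,e2=rigid(np.array([[-.16,-.1],[.115,-.1],[.115,.1]]),w);print("stand scene",np.degrees(th2),t2,e2)
def comps(f,m,name,z,roi):
    mm=np.zeros(m.shape,np.uint8);x0,y0,x1,y1=roi;mm[y0:y1,x0:x1]=m[y0:y1,x0:x1]*255
    cn,_=cv2.findContours(mm,cv2.RETR_EXTERNAL,cv2.CHAIN_APPROX_NONE);c=max(cn,key=cv2.contourArea)
    w=plane(f,c[:,0],z);r=cv2.minAreaRect((w*1000).astype(np.float32));print(name,cv2.contourArea(c),np.round(r[0],1),np.round(r[1],1),round(r[2],1));return w
for f,n,rt,rm in((T,"top",(345,140,420,205),(160,175,230,260)),(S,"scene",(105,215,180,290),(255,130,335,205))):
    h=cv2.cvtColor(cv2.GaussianBlur(f["img"],(3,3),0),cv2.COLOR_RGB2HSV);H,Sx,V=h[:,:,0],h[:,:,1],h[:,:,2]
    if n=="top": print("tile hsv",h[173,381],"wheel",h[180,404],"handle",h[212,190],"board",h[240,190],"steel",h[230,180])
    comps(f,(Sx>22)&(Sx<90)&(H>8)&(H<30)&(V>150),n+" tile",.058,rt)
    comps(f,(Sx>105)&(H<20)&(V>90),n+" handle@.076",.076,rm)
    comps(f,(Sx<60)&(H>100)&(V>90),n+" steel@.022",.022,rm)
    comps(f,(V>110),n+" board@.018",.018,rm)
print("mark",plane(T,ct([[268,75]]),.046),plane(S,cs([[207,465]]),.046))
print("ptr",plane(T,ct([[235,72]]),.046),plane(S,cs([[232,455]]),.046))
E
```

```text
stand top -11.59776365570847 [ 0.60190585 -0.16907916] [0.00098522 0.0019433  0.00223412]
stand scene -11.68279313939829 [ 0.60401363 -0.16849348] [0.00204907 0.00349488 0.00207037]
tile hsv [ 18  32 232] wheel [105   7 231] handle [ 14 118 186] board [ 16  57 205] steel [ 14  34 201]
top tile 1461.5 [ 601.5 -169.6] [107.2  79.6] 1.4
top handle@.076 126.5 [494.6 262.2] [ 9.  99.7] 77.8
top steel@.022 407.0 [494.5 262.6] [ 76.7 105.9] 77.3
top board@.018 3376.0 [493.8 262.2] [121.5 161.2] 89.3
scene tile 1660.5 [ 604.7 -170.7] [115.8  84.7] 0.7
scene handle@.076 124.0 [496.4 260.8] [ 16.2 109.5] 76.2
scene steel@.022 70.5 [528.6 270.4] [53.2 97.6] 29.9
scene board@.018 2607.0 [494.3 261.2] [126.4 182.8] 89.2
mark [[ 0.69251623 -0.18953711]] [[ 0.69682126 -0.18714144]]
ptr [[ 0.69379752 -0.16979374]] [[ 0.69610282 -0.17309312]]
```

```bash
cat >> h.py <<'E'
def delta(tgt,yaw=None):
    "world target -> tool-axis shift (fractions of 0.05 m), turn (fraction of 120 deg); shifts first, then turn"
    from scipy.spatial.transform import Rotation as R
    s=ctrl.read_state(); M=R.from_quat(s["orientation"]).as_matrix(); y=np.degrees(np.arctan2(M[1,0],M[0,0]))
    d=M.T@(np.array(tgt)-s["tcp_pos"])/.05
    tilt=np.degrees(np.arccos(-M[2,2]))
    print("t",round(s["t"],2),"tcp",s["tcp_pos"].round(4) if hasattr(s["tcp_pos"],"round") else np.round(s["tcp_pos"],4),"yaw",round(y,2),"tilt",round(tilt,2),"w",round(s["grip_width"],4),"ff",round(s["finger_force"],1),"F",np.round(s["contact_force"],1))
    print("shift total",d.round(3),"turn",None if yaw is None else round(-((yaw-y+90)%180-90)/120,4), "j7",round(s["joints"][6],2))
E
python3 -m pendant '[[0.6,0.39,-0.345,0,0],[0.6,0.39,-0.345,0,0],[0.6,0.39,-0.345,0,0],[0.6,0.39,-0.345,0,0],[0.6,0.39,-0.345,0,0],[0.6,0.39,-0.345,0,0],[0.6,0.39,-0.345,0,0],[0.6,0.39,-0.345,0,0],[0.6,0.39,-0.345,0,0],[0.6,0.39,-0.345,0,0],[0.6,0.39,-0.345,0,0],[0.6,0.39,-0.345,0,0],[0.6,0.39,-0.345,0,0],[0.6,0.39,-0.345,0,0],[0.6,0.39,-0.345,0,0],[0.6,0.39,-0.345,0,0],[0.6,0.39,-0.345,0,0],[0.6,0.39,-0.345,0,0],[0.6,0.39,-0.345,0,0],[0.6,0.39,-0.345,0,0]]'
python3 -m pendant '[[0.6,0,0,0,0],[0.6,0,0,0,0],[0.6,0,0,0,0],[0.6,0,0,0,0]]'
python3 - <<'E'
from h import *
f=grab("wrist","w1"); cv2.imwrite("pics/w1.png",f["img"][:,:,::-1])
delta([0.4747,-.143,.25],31)
print(proj(f,[[.4747,-.143,.072],[.4747,-.143,.102]]))
E
```

```text
t: 1.82
tcp_pos: [0.4744, -0.1413, 0.2422]
orientation: [0.983, 0.185, -0.0, 0.0]
contact_force: [0.5, -0.7, 0.2]
grip_width: 0.0514
finger_force: 0.0
t: 2.15
tcp_pos: [0.4735, -0.1437, 0.2421]
orientation: [0.983, 0.184, -0.0, 0.0]
contact_force: [0.3, 0.0, -0.9]
grip_width: 0.051
finger_force: 0.0
t 2.2 tcp [ 0.4735 -0.1438  0.2421] yaw 21.18 tilt 0.04 w 0.051 ff 0.0 F [ 0.1  0.7 -0.3]
shift total [ 0.027 -0.007 -0.158] turn -0.0819 j7 -1.14
[[260.76798755 174.17955142]
 [260.78169829 181.08869208]]
```

View pics/w1.png

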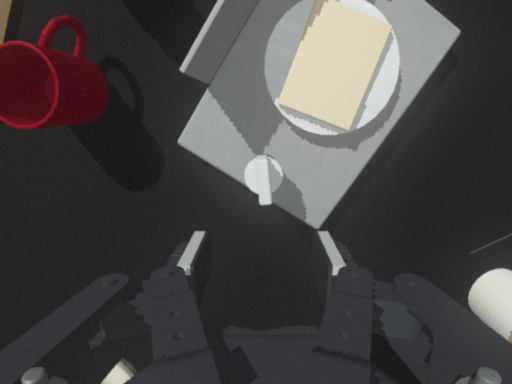

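The wrist view shows the knob disc at about (264,176), with its bar from (261,157) to (267,204). The predicted axis, (260.8,181), agrees with that. Next: the exact bar angle.

```bash
python3 - <<'E'
from h import *
f=load("w1");g=cv2.cvtColor(f["img"],cv2.COLOR_RGB2GRAY)
print(g[150:210:3,244:286:2])
for th in(210,220,230,238,245):
    m=np.zeros_like(g);m[148:212,240:292]=(g[148:212,240:292]>th)*255
    cn,_=cv2.findContours(m,cv2.RETR_EXTERNAL,cv2.CHAIN_APPROX_NONE);c=max(cn,key=cv2.contourArea)
    r=cv2.minAreaRect((plane(f,c[:,0],.102)*1000).astype(np.float32));print(th,cv2.contourArea(c),np.round(r[0],1),np.round(r[1],1),round(r[2],1),cv2.boundingRect(c))
print("tile")
h=cv2.cvtColor(f["img"],cv2.COLOR_RGB2HSV);m=np.zeros_like(g);m[:140,262:405]=((h[:,:,1]>22)&(h[:,:,0]>8)&(h[:,:,0]<30))[:140,262:405]*255
cn,_=cv2.findContours(m,cv2.RETR_EXTERNAL,cv2.CHAIN_APPROX_NONE);c=max(cn,key=cv2.contourArea)
print(cv2.approxPolyDP(c,6,True)[:,0],plane(f,cv2.approxPolyDP(c,6,True)[:,0],.058))
E
```

```text
[[160 159 160 159 119 113 114 115 114 117 148 161 163 163 163 162 162 162
  165 163 161]
 [160 159 162 161 159 126 115 113 115 116 146 152 158 163 161 162 162 163
  162 162 162]
 [161 160 161 161 162 147 172 197 198 196 197 173 145 124 145 162 160 161
  161 162 162]
 [162 161 162 160 173 216 207 207 211 212 214 200 158 186 197 162 160 163
  164 161 162]
 [161 161 178 218 220 213 217 215 217 218 218 207 159 164 215 218 207 166
  162 162 162]
 [161 172 218 218 218 218 211 214 215 217 217 210 163 157 158 190 217 209
  166 161 162]
 [163 210 219 220 220 219 208 214 215 217 216 214 167 157 157 163 208 216
  207 160 162]
 [188 218 219 220 218 218 211 214 214 217 217 216 174 159 158 156 157 185
  208 161 161]
 [195 218 217 217 216 216 210 214 214 217 216 215 185 155 155 155 156 156
  195 192 122]
 [194 215 215 216 216 216 208 213 213 216 216 215 193 153 156 157 155 156
  156 143 115]
 [176 217 218 217 218 218 212 215 213 214 216 215 200 153 155 157 156 155
  154 133 112]
 [141 197 218 216 218 217 215 211 211 214 216 214 204 157 153 154 156 155
  144 113 113]
 [ 62 103 187 215 215 215 215 20
[... 216 characters left out ...]
112
  115 113 114]
 [ 61  62  62  67  62  61  58 124 212 211 214 214 212 182 117 112 112 112
  112 113 113]
 [ 59  60  61  60  61  61  62 104 212 210 213 213 212 191 118 111 112 112
  112 111 109]
 [ 55  57  59  57  60  62  59  87 208 210 213 214 212 198 119 109 111 109
  111 111 111]
 [ 59  57  56  54  60  60  59  65 158 184 174 162 153 127  61  62  86 105
  108 110 111]
 [ 54  56  56  57  56  57  59  57  58  59  59  60  59  57  57  59  57  56
   79  99 107]]
210 670.0 [ 473.  -139.3] [42.1 20.7] 25.6 (245, 159, 25, 44)
220 6.5 [ 492.7 -135.8] [0.9 8.2] 21.2 (256, 160, 10, 2)Traceback (most recent call last):
  File "<stdin>", line 6, in <module>
ValueError: max() iterable argument is empty
```

```bash
python3 - <<'E'
from h import *
f=load("w1");g=cv2.cvtColor(f["img"],cv2.COLOR_RGB2GRAY)
# right edge subpixel: crossing of 185 between bar top and darker right
pts=[]
for r in range(160,202,2):
    row=g[r].astype(float); c=[c for c in range(262,276) if row[c]>=188>row[c+1]]
    if c: pts.append((c[0]+(row[c[0]]-188)/(row[c[0]]-row[c[0]+1]),r))
pts=np.array(pts);w=plane(f,pts,.102)
v=cv2.fitLine((w*1000).astype(np.float32),cv2.DIST_HUBER,0,.01,.01).ravel();print("right edge",pts[0],pts[-1],np.degrees(np.arctan2(v[1],v[0])),v[2:])
print("left",plane(f,[[256,159],[259,201]],.102),"right",plane(f,[[267,159],[271.5,201]],.102), "ends",plane(f,[[261.5,156],[265.5,203.7]],.102))
h=cv2.cvtColor(f["img"],cv2.COLOR_RGB2HSV);m=np.zeros_like(g);m[:140,262:405]=((h[:,:,1]>22)&(h[:,:,0]>8)&(h[:,:,0]<30))[:140,262:405]*255
cn,_=cv2.findContours(m,cv2.RETR_EXTERNAL,cv2.CHAIN_APPROX_NONE);c=max(cn,key=cv2.contourArea)
a=cv2.approxPolyDP(c,6,True)[:,0];print(a.tolist(),plane(f,a,.058).round(4).tolist())
E
```

```text
right edge [266.87096774 160.        ] [270.22222222 200.        ] 26.689978 [ 473.157   -151.79083]
left [[ 0.49246625 -0.13142751]
 [ 0.45597828 -0.14844792]] right [[ 0.49609775 -0.14079082]
 [ 0.4602634  -0.15950472]] ends [[ 0.49685189 -0.13511053]
 [ 0.45570179 -0.15518078]]
[[315, 0], [278, 103], [348, 130], [392, 26], [335, 0]] [[0.6488, -0.1308], [0.547, -0.1337], [0.5486, -0.2117], [0.6564, -0.2098], [0.656, -0.1485]]
```

```bash
python3 -m pendant '[[0.6,0.03,0.01,0,-0.043],[0.6,0,0,0.255,0],[0.6,0,0,0.255,0],[0.6,0,0,0.255,0],[0.6,0,0,0.255,0],[0.6,0,0,0.255,0],[0.6,0,0,0.255,0],[0.6,0,0,0.255,0],[0.6,0,0,0.255,0],[0.6,0,0,0.255,0],[0.6,0,0,0.255,0],[0.6,0,0,0.255,0],[0.6,0,0,0.255,0],[0.6,0,0,0,0],[0.6,0,0,0,0],[0.6,0,0,0,0]]'
python3 -m pendant '[[0,0,0,0,0],[0,0,0,0,0],[0,0,0,0,0],[0,0,0,0,0],[0,0,0,0,0],[0,0,0,0,0],[0,0,0,0,0],[0,0,0,0,0]]'
python3 -c "
from h import *
delta([.4755,-.1445,.089],26.3-37); print(np.round(ctrl.read_state()['wrist_torque'],2))"
```

```text
t: 3.53
tcp_pos: [0.4761, -0.1422, 0.0895]
orientation: [0.973, 0.229, 0.0, 0.0]
contact_force: [0.4, 0.1, 0.5]
grip_width: 0.0513
finger_force: 0.0
t: 4.2
tcp_pos: [0.4771, -0.1443, 0.0903]
orientation: [0.974, 0.228, 0.001, 0.001]
contact_force: [1.7, -4.8, 1.4]
grip_width: 0.011
finger_force: 60.1
t 4.2 tcp [ 0.4771 -0.1443  0.0903] yaw 26.39 tilt 0.21 w 0.011 ff 60.1 F [ 1.7 -4.8  1.4]
shift total [-0.03  -0.01   0.025] turn 0.3091 j7 -1.24
[-0.89 -0.28  0.08]
```

```bash
python3 -m pendant '[[0,0,0.03,0,0],[0,0,0,0,0.04],[0,0,0,0,0.04],[0,0,0,0,0.04],[0,0,0,0,0.04],[0,0,0,0,0.04],[0,0,0,0,0.04],[0,0,0,0,0.03],[0,0,0,0,0],[0,0,0,0,0],[0,0,0,0,0]]'
python3 - <<'E'
from h import *
delta([.4755,-.1445,.089],26.3-37)
T=grab("top","t2");S=grab("scene","s2")
a=cv2.resize(T["img"][118:198,340:440],None,fx=5,fy=5,interpolation=cv2.INTER_CUBIC)
b=cv2.resize(S["img"][210:310,100:155],None,fx=5,fy=5,interpolation=cv2.INTER_CUBIC)
c=np.zeros((500,775,3),np.uint8);c[:400,:500]=a;c[:,500:]=b;cv2.imwrite("pics/crop3.png",c[:,:,::-1])
for f,n,roi in((T,"top",(345,140,420,205)),(S,"scene",(105,215,180,290))):
    h=cv2.cvtColor(cv2.GaussianBlur(f["img"],(3,3),0),cv2.COLOR_RGB2HSV);H,Sx,V=[h[:,:,i] for i in range(3)]
    m=(Sx>22)&(Sx<90)&(H>8)&(H<30)&(V>150);x0,y0,x1,y1=roi;mm=np.zeros(m.shape,np.uint8);mm[y0:y1,x0:x1]=m[y0:y1,x0:x1]*255
    c=max(cv2.findContours(mm,0,1)[0],key=cv2.contourArea);r=cv2.minAreaRect((plane(f,c[:,0],.058)*1000).astype(np.float32));print(n,np.round(r[0],1),np.round(r[1],1),round(r[2],1))
E
```

```text
t: 5.12
tcp_pos: [0.4774, -0.1453, 0.0902]
orientation: [0.999, -0.052, 0.001, 0.001]
contact_force: [0.1, -4.8, 6.1]
grip_width: 0.0108
finger_force: 60.7
t 5.12 tcp [ 0.4774 -0.1453  0.0902] yaw -5.91 tilt 0.17 w 0.0108 ff 60.7 F [ 0.1 -4.8  6.1]
shift total [-0.039 -0.012  0.024] turn 0.0399 j7 -1.71
top [ 600.8 -169.5] [ 78.7 109.7] 79.8
scene [ 604.2 -170.7] [ 85.2 115.7] 80.1
```

View pics/crop3.png

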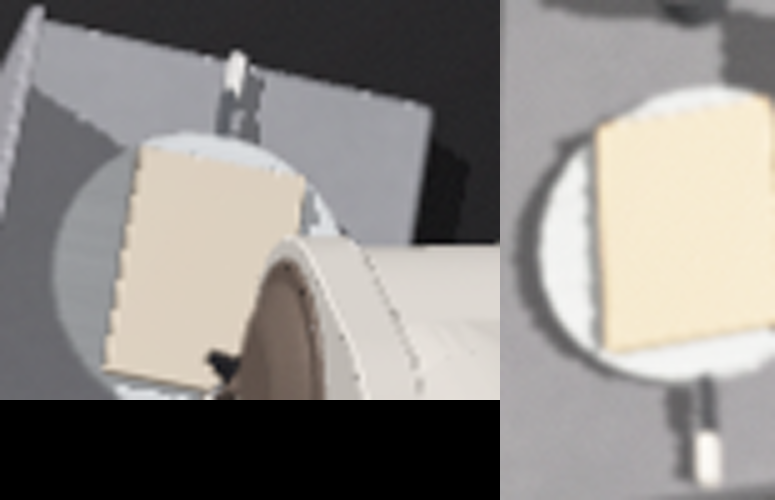

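The crop shows the pointer (scene part, about (707,405)) almost in line with the white mark (709,458). I'll measure the remaining offset in numbers.

```bash
python3 - <<'E'
from h import *
S=load("s2");g=cv2.cvtColor(S["img"],cv2.COLOR_RGB2GRAY)
print(g[284:310,132:152])
print("axis px",proj(S,[[.602,-.1695,.046],[.604,-.169,.046]]))
T=load("t2");g=cv2.cvtColor(T["img"],cv2.COLOR_RGB2GRAY)
print(g[126:148,378:398]);print("axis px",proj(T,[[.602,-.1695,.046]]))
E
```

```text
[[238 240 240 239 238 238 235 225 210 200 213 224 226 224 219 211 204 197
  194 185]
 [208 215 219 215 214 211 201 179 151 148 172 191 198 199 194 187 180 177
  174 172]
 [160 166 168 167 167 165 159 142 117 110 136 164 174 175 174 172 173 171
  170 172]
 [149 137 127 126 129 132 142 132 111 102 122 150 163 167 171 170 171 171
  171 170]
 [156 128 109 106 108 113 129 130 112 101 116 144 162 168 168 171 171 172
  172 172]
 [151 122 104 101 100 105 121 129 113 101 114 142 161 169 170 170 171 172
  170 171]
 [144 117 103  99  99 103 121 133 113 100 113 139 163 171 170 170 172 170
  170 170]
 [150 125 105 100  98 103 120 130 114 100 114 140 164 168 171 170 170 169
  168 170]
 [155 130 107 100 100 106 121 125 110  97 112 140 161 168 169 169 171 171
  171 171]
 [158 130 107 100 100 112 131 137 115  99 110 136 162 169 169 170 172 171
  170 170]
 [158 135 109 100 100 109 129 141 120  99 106 133 160 171 171 171 171 172
  171 171]
 [162 144 119 105  99 108 132 147 136 122 119 136 160 170 170 170 170 172
  169 172]
 [165 156 138 118 106 110 139 173 189 189 174 162 165 171 171 170 169 170
  171 
[... 2386 characters left out ...]
162 127 102  99 118 141 144 110 104 141 159 160 160 160
  159 160]
 [161 160 160 160 161 124 100  99 136 158 135 108 104 156 159 159 159 160
  160 160]
 [160 160 160 159 160 115  97  99 140 156 113 103 105 129 158 159 158 160
  160 161]
 [161 161 160 160 160 114  98  98 148 157 112 103 104 103 157 158 159 160
  160 160]
 [184 176 172 172 165 117  99 108 125 128 106 102 103 104 157 158 159 158
  158 159]
 [214 212 210 209 205 183 163 155 159 137 108 104 104 103 156 158 158 159
  159 159]
 [219 219 220 220 219 215 210 209 208 204 181 157 131 106 156 158 158 159
  159 159]
 [217 217 217 218 219 219 219 220 219 220 215 209 203 180 171 159 157 159
  159 160]]
axis px [[379.22150927 173.20956565]]
```

```bash
python3 -m pendant '[[0,0,0,0,0.017],[0,0,0,0,0.017],[0,0,0,0,0],[0,0,0,0,0],[0,0,0,0,0],[0,0,0,0,0],[0.5,0,0,0,0],[0.5,0,0,0,0],[0.5,0,0,0,0],[0.5,0,0,0,0],[0.5,0,0,-0.2,0],[0.5,0,0,-0.4,0],[0.5,0,0,-0.4,0],[0.5,0,0,-0.4,0],[0.5,0,0,-0.4,0],[0.5,0,0,-0.4,0],[0.5,0,0,-0.4,0]]'
python3 - <<'E'
from h import *
delta([.4945,.2624,.2],-12.5)
f=grab("wrist","w3");cv2.imwrite("pics/w3.png",f["img"][:,:,::-1])
E
```

```text
t: 6.63
tcp_pos: [0.4762, -0.1432, 0.2209]
orientation: [0.996, -0.087, 0.0, -0.0]
contact_force: [0.3, 0.3, -0.4]
grip_width: 0.0428
finger_force: 0.0
t 6.63 tcp [ 0.4762 -0.1432  0.2209] yaw -9.96 tilt 0.02 w 0.0428 ff 0.0 F [ 0.3  0.3 -0.4]
shift total [-1.044 -8.052  0.42 ] turn 0.0211 j7 -1.65
```

View pics/w3.png

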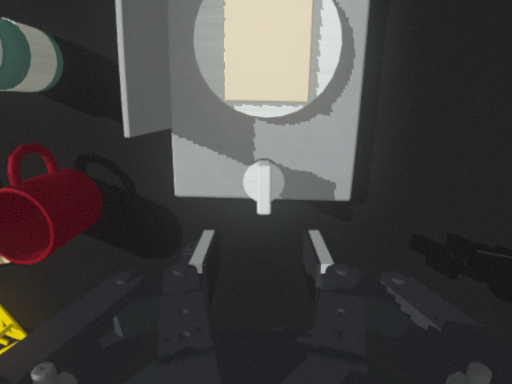

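The bar now lies along the tool axis (column 264, rows 162–213). The pointer is out of view, so I'll move forward at height to see pointer and mark close up.

```bash
python3 -m pendant '[[0.5,0.5,0,-0.3,0],[0.5,0.5,0,-0.3,0],[0.5,0.5,0,-0.2,0],[0.5,0.3,0,0,0],[0.5,0.2,0,0,0],[0.5,0,0,0,0],[0.5,0,0,0,0],[0.5,0,0,0,0]]'
python3 - <<'E'
from h import *
delta([.4945,.2624,.2],-12.5)
f=grab("wrist","w4")
print(proj(f,[[.602,-.1695,.046],[.602+.094*np.cos(-.2025),-.1695+.094*np.sin(-.2025),.046]]))
im=f["img"];x=proj(f,[[.694,-.1884,.046]])[0].astype(int)
a=cv2.resize(im[:260,120:400],None,fx=2,fy=2);x0=max(x[0]-30,0);y0=max(x[1]-30,0)
b=cv2.resize(im[y0:y0+60,x0:x0+40],None,fx=6,fy=6,interpolation=cv2.INTER_CUBIC)
c=np.zeros((520,800,3),np.uint8);c[:520,:560]=a;c[:b.shape[0],560:560+b.shape[1]]=b;cv2.imwrite("pics/w4.png",c[:,:,::-1]);print(x0,y0)
h=cv2.cvtColor(im,cv2.COLOR_RGB2HSV);m=((h[:,:,1]>22)&(h[:,:,0]>8)&(h[:,:,0]<30)&(h[:,:,2]>120)).astype(np.uint8)*255;m[:, :150]=0
c=max(cv2.findContours(m,0,1)[0],key=cv2.contourArea);p=cv2.approxPolyDP(c,6,True)[:,0];w=plane(f,p,.058)
r=cv2.minAreaRect((plane(f,c[:,0],.058)*1000).astype(np.float32));print(p.tolist(),w.round(4).tolist(),r)
E
```

```text
t: 7.35
tcp_pos: [0.5735, -0.1607, 0.2587]
orientation: [0.996, -0.087, -0.001, -0.0]
contact_force: [-0.7, 0.2, 0.5]
grip_width: 0.0429
finger_force: 0.0
t 7.35 tcp [ 0.5735 -0.1607  0.2587] yaw -9.99 tilt 0.13 w 0.0429 ff 0.0 F [-0.7  0.2  0.5]
shift total [-3.021 -8.059  1.18 ] turn 0.0209 j7 -1.69
[[263.71545016 141.83831761]
 [266.38521134  53.76674662]]
236 23
[[230, 91], [230, 190], [299, 191], [304, 94]] [[0.6624, -0.1437], [0.5559, -0.1221], [0.541, -0.2], [0.6459, -0.2204]] ((601.6693115234375, -171.75820922851562), (80.24437713623047, 109.66510772705078), 79.11231231689453)
```

View pics/w4.png

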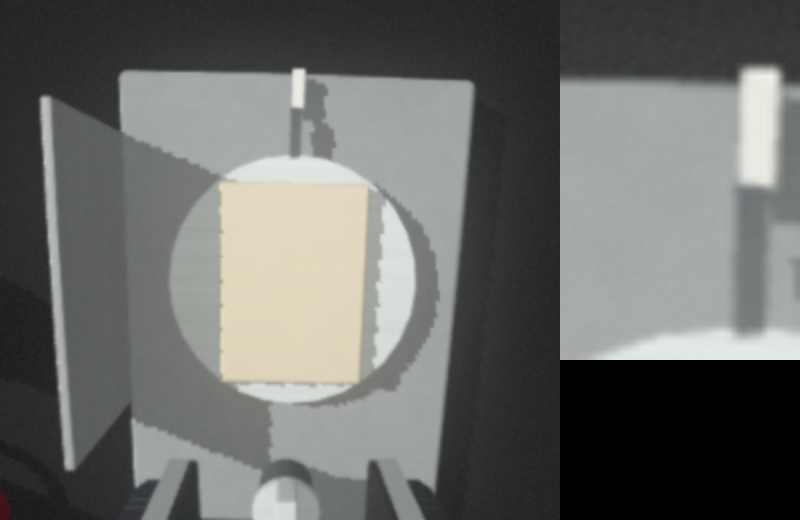

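The pointer tip (crop (751,190)) sits about 1.2 px, roughly 1.2 mm, left of the mark's inner end (758,185). That is well inside 4 mm. The tile is at (0.602,-0.171) with yaw about -11.2°. On to the mask, at height.

```bash
python3 -m pendant '[[0.6,-0.2,-0.5,0,0.021],[0.6,-0.2,-0.5,0,0],[0.6,-0.2,-0.55,0,0],[0.6,-0.2,-0.55,0,0],[0.6,-0.2,-0.55,0,0],[0.6,-0.2,-0.55,0,0],[0.6,-0.2,-0.55,0,0],[0.6,-0.2,-0.55,0,0],[0.6,-0.2,-0.55,0,0],[0.6,-0.2,-0.55,0,0],[0.6,-0.2,-0.55,0,0],[0.6,-0.2,-0.55,0,0],[0.6,-0.2,-0.55,0,0],[0.6,-0.2,-0.55,0,0],[0.6,-0.2,-0.45,0,0],[0.6,0,0,0,0],[0.6,0,0,0,0],[0.6,0,0,0,0],[0.6,0,0,0,0]]'
python3 - <<'E'
from h import *
delta([.4945,.2624,.061],-12.5)
f=grab("wrist","w5");im=f["img"]
cv2.imwrite("pics/w5.png",im[:,:,::-1])
h=cv2.cvtColor(im,cv2.COLOR_RGB2HSV);px=proj(f,[[.4945,.2624,.076]])[0];print(px,h[int(px[1]),int(px[0])])
m=((h[:,:,1]>100)&(h[:,:,0]<20)&(h[:,:,0]>8)&(h[:,:,2]>70)).astype(np.uint8)*255
x,y=px.astype(int);q=np.zeros_like(m);q[y-70:y+70,x-60:x+60]=m[y-70:y+70,x-60:x+60]
c=max(cv2.findContours(q,0,1)[0],key=cv2.contourArea);print(cv2.boundingRect(c),cv2.contourArea(c))
print(cv2.minAreaRect((plane(f,c[:,0],.076)*1000).astype(np.float32)))
E
```

```text
t: 8.98
tcp_pos: [0.515, 0.2622, 0.2591]
orientation: [0.994, -0.11, 0.0, 0.001]
contact_force: [0.0, -1.0, -0.2]
grip_width: 0.0516
finger_force: 0.0
t 8.98 tcp [0.515  0.2622 0.2591] yaw -12.65 tilt 0.08 w 0.0516 ff 0.0 F [ 0.  -1.  -0.2]
shift total [-0.401  0.081  3.962] turn -0.0013 j7 -2.53
[264.09386166 191.18672328] [ 16 124 201]
(259, 143, 11, 92) 800.5
((495.3677062988281, 262.32421875), (10.920465469360352, 102.61475372314453), 77.76123046875)
```

View pics/w5.png

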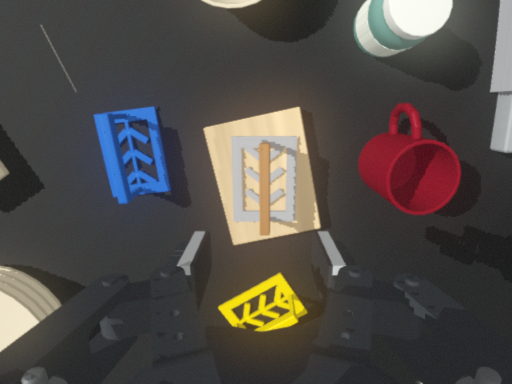

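The wrist view shows the steel mask on the board with its handle at column 264, rows 143–235. The handle centre is (0.4954, 0.2623) and the yaw about -12.2°. Blue (135,155) and yellow (262,305) are left alone. Joint 7 is close to its limit at -2.53, so I'll take the equivalent grasp half a turn round.

```bash
python3 -m pendant '[[0.6,0,0,0,-0.05],[0.6,0,0,0,-0.05],[0.6,0,0,0,-0.05],[0.6,0,0,0,-0.05],[0.6,0,0,0,-0.05],[0.6,0,0,0,-0.05],[0.6,0,0,0,-0.05],[0.6,0,0,0,-0.05],[0.6,0,0,0,-0.05],[0.6,0,0,0,-0.05],[0.6,0,0,0,-0.05],[0.6,0,0,0,-0.05],[0.6,0,0,0,-0.05],[0.6,0,0,0,-0.05],[0.6,0,0,0,-0.05],[0.6,0,0,0,-0.05],[0.6,0,0,0,-0.05],[0.6,0,0,0,-0.05],[0.6,0,0,0,-0.05],[0.6,0,0,0,-0.05]]' >/dev/null
python3 -m pendant '[[0.6,0,0,0,-0.05],[0.6,0,0,0,-0.05],[0.6,0,0,0,-0.05],[0.6,0,0,0,-0.05],[0.6,0,0,0,-0.05],[0.6,0,0,0,-0.05],[0.6,0,0,0,-0.05],[0.6,0,0,0,-0.05],[0.6,0,0,0,-0.05],[0.6,0,0,0,-0.05],[0.6,0,0,0,0],[0.6,0,0,0,0],[0.6,0,0,0,0]]'
python3 -c "
from h import *
delta([.4954,.2623,.061],-12.3)"
```

```text
t: 11.78
tcp_pos: [0.515, 0.2633, 0.2592]
orientation: [0.111, 0.994, -0.0, -0.0]
contact_force: [-0.5, -0.6, 0.3]
grip_width: 0.0513
finger_force: 0.0
t 11.78 tcp [0.515  0.2633 0.2592] yaw 167.22 tilt 0.03 w 0.0513 ff 0.0 F [-0.5 -0.6  0.3]
shift total [ 0.377 -0.104  3.963] turn -0.004 j7 0.26
```

```bash
python3 -m pendant '[[0.6,0.19,-0.05,0,-0.004],[0.6,0.19,-0.05,0,0],[0.6,0,0,0.36,0],[0.6,0,0,0.36,0],[0.6,0,0,0.36,0],[0.6,0,0,0.36,0],[0.6,0,0,0.36,0],[0.6,0,0,0.36,0],[0.6,0,0,0.36,0],[0.6,0,0,0.36,0],[0.6,0,0,0.36,0],[0.6,0,0,0.36,0],[0.6,0,0,0.2,0],[0.6,0,0,0.16,0],[0.6,0,0,0,0],[0.6,0,0,0,0],[0.6,0,0,0,0]]'
python3 -c "
from h import *
delta([.4954,.2623,.061],-12.3)"
```

```text
t: 13.2
tcp_pos: [0.4954, 0.2638, 0.0623]
orientation: [0.105, 0.994, 0.0, 0.001]
contact_force: [-0.2, -0.3, 0.5]
grip_width: 0.0511
finger_force: 0.0
t 13.2 tcp [0.4954 0.2638 0.0623] yaw 167.95 tilt 0.08 w 0.0511 ff 0.0 F [-0.2 -0.3  0.5]
shift total [-0.007 -0.03   0.026] turn 0.002 j7 0.08
```

```bash
python3 -m pendant '[[0.6,0,-0.03,0.02,0],[0.3,0,0,0,0],[0,0,0,0,0],[0,0,0,0,0],[0,0,0,0,0],[0,0,0,0,0],[0,0,0,0,0],[0,0,0,0,0],[0,0,0,0,0]]'
python3 -m pendant '[[0,0,0,-0.1,0],[0,0,0,-0.2,0],[0,0,0,-0.3,0],[0,0,0,-0.3,0],[0,0,0,-0.3,0],[0,0,0,-0.3,0],[0,0,0,-0.3,0],[0,0,0,-0.3,0],[0,0,0,-0.3,0],[0,0,0,-0.3,0],[0,0,0,-0.3,0],[0,0,0,-0.3,0],[0,0,0,-0.3,0],[0,0,0,0,0],[0,0,0,0,0],[0,0,0,0,0]]'
python3 - <<'E'
from h import *
delta([.602,-.1705,.23],-11.2)
s=ctrl.read_state();z=s["tcp_pos"][2]
T=grab("top","t6");S=grab("scene","s6");W=grab("wrist","w6")
a=T["img"][150:270,140:260];b=S["img"][90:210,250:370];c=W["img"][20:280,140:400]
o=np.zeros((520,780,3),np.uint8);o[:260,:260]=cv2.resize(a,(260,260));o[260:,:260]=cv2.resize(b,(260,260));o[:,260:]=cv2.resize(c,(520,520))
cv2.imwrite("pics/c6.png",o[:,:,::-1])
E
```

```text
t: 13.95
tcp_pos: [0.495, 0.262, 0.0608]
orientation: [0.105, 0.994, 0.0, 0.0]
contact_force: [0.3, -1.4, 5.8]
grip_width: 0.0112
finger_force: 59.4
t: 15.28
tcp_pos: [0.4946, 0.2613, 0.2398]
orientation: [0.105, 0.994, -0.0, -0.0]
contact_force: [-1.8, 0.6, -2.2]
grip_width: 0.0111
finger_force: 58.6
t 15.28 tcp [0.4946 0.2613 0.2398] yaw 167.93 tilt 0.05 w 0.0111 ff 58.6 F [-1.8  0.6 -2.2]
shift total [-3.907 -7.996  0.201] turn -0.0073 j7 0.24
```

View pics/c6.png

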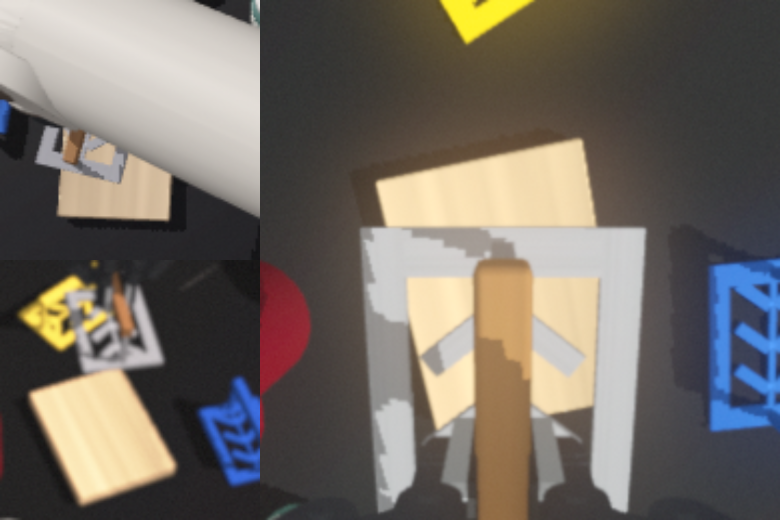

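The mask is held squarely by its handle and is clear of the board. In the wrist crop its far edge runs from (361,228) to (645,226). I'll measure its centre in the hand, then carry it at this height: underside about 0.197, above the guard's 0.120.

```bash
python3 - <<'E'
from h import *
W=load("w6");s=ctrl.read_state();z=s["tcp_pos"][2]
w=plane(W,[[190.5,134],[332.5,133]],z-.039);d=w[1]-w[0];print(w,np.linalg.norm(d),np.degrees(np.arctan2(d[1],d[0]))%180-90)
n=np.array([d[1],-d[0]])/np.linalg.norm(d);c=w.mean(0)
for k in(1,-1): print("mask centre - tcp",c+k*n*.055-s["tcp_pos"][:2])
E
python3 -m pendant '[[0,-0.1,-0.2,0,-0.007],[0,-0.15,-0.3,0,0],[0,-0.2,-0.4,0,0],[0,-0.2,-0.42,0,0],[0,-0.2,-0.42,0,0],[0,-0.2,-0.42,0,0],[0,-0.2,-0.42,0,0],[0,-0.2,-0.42,0,0],[0,-0.2,-0.42,0,0],[0,-0.2,-0.42,0,0],[0,-0.2,-0.42,0,0],[0,-0.2,-0.42,0,0],[0,-0.2,-0.42,0,0],[0,-0.2,-0.42,0,0],[0,-0.2,-0.42,0,0],[0,-0.2,-0.42,0,0],[0,-0.2,-0.42,0,0],[0,-0.2,-0.42,0,0],[0,-0.2,-0.42,0,0],[0,-0.2,-0.42,0,0]]' >/dev/null
python3 -m pendant '[[0,-0.15,-0.25,0,0],[0,0,-0.1,0,0],[0,0,0,0,0],[0,0,0,0,0],[0,0,0,0,0],[0,0,0,0,0]]'
python3 -c "
from h import *
delta([.602,-.1705,.111],-11.2)"
```

```text
[[0.43173456 0.23339685]
 [0.44790982 0.31194609]] 0.08019739779252605 -11.635986504572514
mask centre - tcp [-0.0006169   0.00020032]
mask centre - tcp [-0.10835626  0.02238656]
t: 17.6
tcp_pos: [0.6091, -0.1866, 0.2406]
orientation: [0.096, 0.995, 0.0, 0.0]
contact_force: [0.7, 0.4, -2.3]
grip_width: 0.0107
finger_force: 58.5
t 17.6 tcp [ 0.6091 -0.1866  0.2406] yaw 168.95 tilt 0.02 w 0.0107 ff 58.5 F [ 0.7  0.4 -2.3]
shift total [0.201 0.289 2.593] turn 0.0013 j7 1.03
```

```bash
python3 -m pendant '[[0,0.1,0.15,0,0],[0,0.1,0.14,0,0],[0,0,0,0,0],[0,0,0,0,0],[0,0,0,0.2,0],[0,0,0,0.2,0],[0,0,0,0.2,0],[0,0,0,0.2,0],[0,0,0,0.2,0],[0,0,0,0.2,0],[0,0,0,0.2,0],[0,0,0,0.2,0],[0,0,0,0.2,0],[0,0,0,0,0],[0,0,0,0,0],[0,0,0,0,0],[0,0,0,0,0]]'
python3 - <<'E'
from h import *
delta([.602,-.1705,.111],-11.2)
S=grab("scene","s7");W=grab("wrist","w7")
b=cv2.resize(S["img"][190:310,85:205],(400,400),interpolation=cv2.INTER_CUBIC);c=cv2.resize(W["img"][20:280,140:400],(400,400))
cv2.imwrite("pics/c7.png",np.hstack([b,c])[:,:,::-1])
E
```

```text
t: 19.02
tcp_pos: [0.6027, -0.1723, 0.1511]
orientation: [0.098, 0.995, -0.0, 0.001]
contact_force: [-0.2, 0.4, -1.9]
grip_width: 0.0107
finger_force: 58.5
t 19.02 tcp [ 0.6027 -0.1723  0.1511] yaw 168.79 tilt 0.07 w 0.0107 ff 58.5 F [-0.2  0.4 -1.9]
shift total [0.021 0.033 0.801] turn -0.0001 j7 0.94
```

View pics/c7.png

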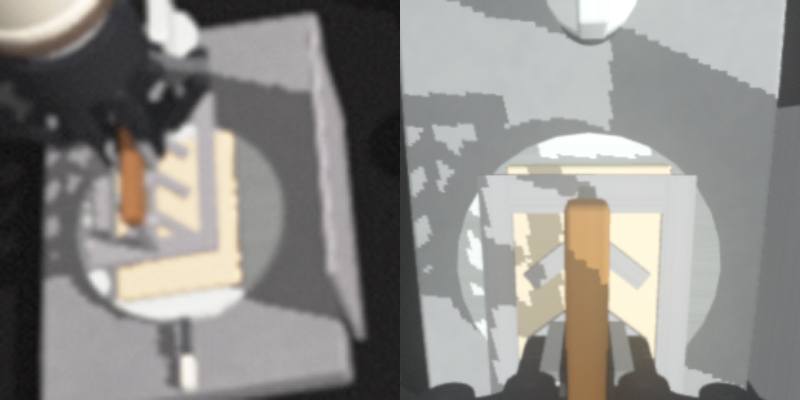

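The wrist crop shows the tile's robot-side edge from (508,167) to (671,167) and the mask's edge from (479,176) to (697,176). They are parallel. I'll compute the offset between them.

```bash
python3 - <<'E'
from h import *
W=load("w7");z=ctrl.read_state()["tcp_pos"][2]
q=lambda p:(np.array(p)-[400,0])/(400/260)+[140-.2,20-.2]
for n,p,h in(("tile",[[508,167],[671,167]],.058),("mask",[[479,176],[697,176]],z-.039)):
    w=plane(W,q(p),h);d=w[1]-w[0];L=np.linalg.norm(d);u=d/L;n2=np.array([u[1],-u[0]]);print(n,w.mean(0),L,np.degrees(np.arctan2(d[1],d[0]))-90,"centre",w.mean(0)+.055*n2*np.sign(n2[0]))
E
```

```text
tile [ 0.54902051 -0.16078077] 0.07820140360536451 -11.192889874188083 centre [ 0.60297437 -0.17145697]
mask [ 0.54855488 -0.16152854] 0.08005482418399786 -11.19710544540635 centre [ 0.60250795 -0.1722087 ]
```

```bash
python3 -m pendant '[[0,0,0.015,0.1,0],[0,0,0,0.1,0],[0,0,0,0.1,0],[0,0,0,0.1,0],[0,0,0,0.1,0],[0,0,0,0.1,0],[0,0,0,0.1,0],[0,0,0,0.08,0],[0,0,0,0,0],[0,0,0,0,0],[0,0,0,0,0],[0,0,0,0,0],[0,0,0,0,0],[0,0,0,0,0],[0,0,0,0,0],[0,0,0,0,0]]'
python3 - <<'E'
from h import *
delta([.6025,-.171,.112],-11.2)
S=grab("scene","s8");W=grab("wrist","w8");np.set_printoptions(linewidth=200)
b=cv2.resize(S["img"][190:310,85:205],(400,400),interpolation=cv2.INTER_CUBIC);c=cv2.resize(W["img"][20:280,140:400],(400,400))
cv2.imwrite("pics/c8.png",np.hstack([b,c])[:,:,::-1])
E
```

```text
t: 20.45
tcp_pos: [0.6024, -0.1717, 0.1114]
orientation: [0.098, 0.995, -0.0, 0.0]
contact_force: [-0.1, -0.4, -2.4]
grip_width: 0.0109
finger_force: 58.5
t 20.45 tcp [ 0.6024 -0.1717  0.1114] yaw 168.78 tilt 0.01 w 0.0109 ff 58.5 F [-0.1 -0.4 -2.4]
shift total [ 0.     0.015 -0.011] turn -0.0001 j7 0.92
```

View pics/c8.png

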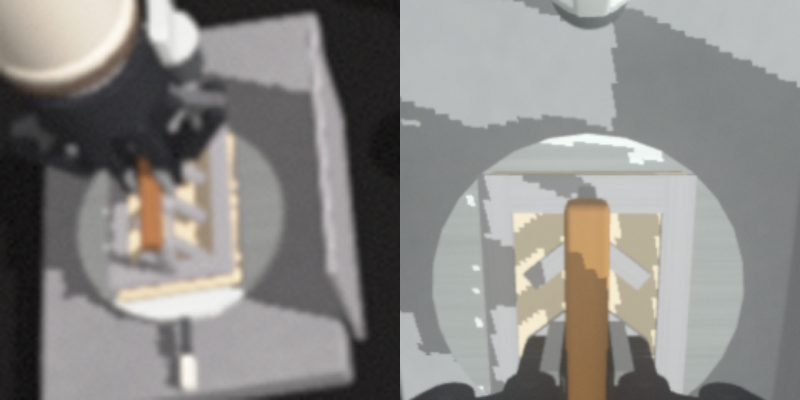

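The mask hangs squarely over the tile with its edges parallel: (483–695,176) against the tile edge at row 172. The pointer (185,335) is in line with the mark (188,372), and the force shown is only the mask's weight. Handing in.

```bash
python3 -c "
from cell import ctrl
print(ctrl.sign_off())"
```

```text
the job is handed in; nothing more can be done
None
```

The job is handed in (no verdict came back): the pointer is about 1 mm from the mark, and the mask is held level and still about 10 mm above the tile, its centre within about 1 mm of the tile's, edges parallel.

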